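# Check a steel ball's roundness in the optical gauge, turning its dish by hand

### The arm

A 7-joint arm with a two-finger parallel gripper is mounted at the origin on the work surface. World frame = base frame: x ahead of the robot, y to its left, z up, the work surface at z = 0. Lengths are in m, angles in rad, forces in N, time in s.
With the tool pointing down it reaches from about 0.35 to 0.9 m from the base axis. Payload 8.1 kg.
Tool frame: the origin (TCP) lies at the very end of the fingers, on their centre line; the grasp point (between the pads) lies 19 mm behind it; z points along the fingers, y is the line along which they close (so a half turn about z gives the same grasp; the last joint's range is limited). The gripper opens to 92 mm and grips with 3 to 60 N. Pads are 19 mm wide; open, the fingers measure 130 mm over their backs; the gripper's body (75 mm by 190 mm) begins 47 mm behind the grasp point.
Start: joints at [1.079, 0.434, 0.025, 1.573, -0.012, 1.134, -0.075], TCP at [0.237, -0.578, 0.204] pointing down, gripper open.
Joint ranges: [-2.62, 2.62], [-0.44, 2.09], [-1.27, 1.32], [0.08, 2.57], [-1.32, 4.46], [0.12, 2], [-2.74, 2.74]. Speed limits (rad/s): [2.22, 2.22, 3.01, 3.01, 3.14, 3.14, 3.14].

### API

Orientations are given as a rotation vector (axis times angle).
In Python, from cell import arm gives the robot as it stands.
- The arm moves only by the tool jog_arm, never from a script. Its argument "rows" is a list of rows, each a list of 3 entries, a list of its own where there are three numbers: the shift along the world's x, y, z in cm, then the turn, a rotation vector about the world's x, y, z in degrees, then the opening, from 0 (shut) to 1 (fully open). A call has 1 to 8 rows; each row is the pose to reach, as a shift and turn from the pose commanded when the call began; what a row does not reach only later rows make up. A row lasts 1/8 s, in which the tool goes at most 62.5 mm and 10.7 degrees, less where a joint would pass 70% of its speed; a pose out of reach is approached as far as the arm can. A call with a gripper value outside its range is refused whole. The fingers move at their own pace and stop on an object; "newtons" is the grip in N (left out, the last holds). Time passes only in rows, so rows that repeat a pose let the fingers close. It gives the time, the measured TCP pose, the force, the opening and the grip force at its end, in the units of the state.
- arm.observe(): the state, without advancing time (a new reading comes with each control period).
- arm.get_image(name): name is "scene" or "top" or "wrist"; returns a dict with "img" (480x640x3 uint8, red, green, blue), "depth" (480x640 float32, m along the optical axis (not along the pixel's ray), 0 where there is no reading), "fx", "fy", "cx", "cy" (pixels), "rvec" (rotation vector, rad) and "tvec" (3), from world to camera coordinates, as OpenCV has them; the wrist camera has in their place "mount" (4x4, takes a point from camera to tool coordinates, whose origin is the TCP and whose axes are the flange's). Camera axes: x right, y down, z forward; pixel columns grow to the right and rows downward; lengths in m; the calibration is good to about 2 mm. A picture is of the moment at which its call begins: read the wrist's pose just before it.
- arm.sign_off(): hands the job in; it is judged then, once.
The state is a dict: "clock": time; "joints": joint angles; "dq": joint speeds; "joint_efforts": joint torques, N m; "position": TCP position; "ee_rot": TCP orientation; "force": force on the tool from outside, world axes, zero at the start; "ft_torque": the same for the moment, N m; "width": opening from 0.0 (shut) to 1.0 (fully open); "gripper_force": force on a finger pad.
Only numpy, scipy, OpenCV 4.12 (cv2) and the standard library are available. Lean on these libraries where they do the work, as an engineer would, in place of code of your own. Each camera call takes 0.05 s, during which the arm holds its last target. There are 200 camera calls.

### The job

Pick up the handled dish with the loose steel ball in it, carry it level to the optical gauge and hold it between lens and lamp, clear of the gauge, with the ball midway between them at the lens's height and the leg of the dish's handle on the lamp side; keep still there about a second for the first reading. Then turn the dish a quarter turn, either way, so that the leg is square to the side, with the ball back midway at the lens's height for the second reading, and finish still holding the dish there, level and at rest: do not put it down or let go. All the while keep the dish level and the ball in the middle of it, do not touch the ball or let the dish touch the gauge, and leave everything else on the bench where it stands.

Things in the scene. Friction and masses are not known exactly. Their poses are not given: they have to be found in the camera images.
- dish: Round aluminium dish, 116 mm across, rim 27 mm high, 52 mm foot, with a C-shaped handle: a leg rises from the rim on its +y side, and from its top a level bar runs back over the dish. Inside, a flat of 10 mm radius, 9 mm above the underside, then sloping walls; the ball rolls out if the dish is tipped or jerked. 0.22 kg. Origin: centre of the underside; z up.
- dish_grip (a point): Middle of the handle's level bar, on the dish's axis, 105 mm above its underside; about the balance point. The bar is 12 mm wide (dish's x), 18 mm high (96 to 114 mm above the underside), and runs from +66 to -28 mm along the dish's y. Fingers close along x; the bar is free above, beside and below. Axes as the dish's.
- dish_leg (a point): Middle of the handle's upright leg (12 x 5 mm, 66.5 mm above the dish's underside, 63.5 mm towards the dish's +y).
- ball_center (a point): Centre of the loose dark steel ball in the dish, 32 mm across, about 0.13 kg. At rest in the dish its centre lies about 25 mm above the dish's underside, on the dish's axis to within some mm. Its axes turn as it rolls: use only the position.
- ball: The loose dark steel ball itself, 32 mm across; its origin turns with it, so use ball_center for its position.
- gauge: Optical gauge fixed to the bench: base plate 120 (x) x 290 (y) x 14 mm; at its -y end a white lens head (55 mm wide, top 138 mm over the bench, face of the black lens 96 mm from the middle), at its +y end an upright lamp panel (100 mm wide, face 114 mm from the middle, top 150 mm). All is free between. Origin: centre of the plate's underside; +y from lens to lamp.
- gauge_spot (a point): Point in the air midway on the lens's axis, over the centre of the base plate and 110 mm above the bench: where the ball's centre belongs. Axes as the gauge's.
- vial: Bystander, to be left alone: small amber vial, 26 mm across, 45 mm high. Origin: centre of its underside.
- redbox: Bystander, to be left alone: red box 45 x 55 x 60 mm high. Origin: centre of its underside.
- stock: Bystander, to be left alone: white open stock tray 100 x 140 x 28 mm with more steel balls in it. Origin: centre of its underside.
- calculator: Bystander, to be left alone: flat grey calculator 145 x 85 x 16 mm. Origin: centre of its underside.
- beaker: Bystander, to be left alone: glass beaker, 72 mm across, 95 mm high. Origin: centre of its underside.
Things that resemble listed ones, but are neither listed nor needed, are in the scene too. What is shaped like the ball but purple is not meant.

How it is judged:
On the way, in this order (a step that is already met when the one before it is completed fails the run):
1. first reading: dish held still and level between lens and lamp, ball at the gauge's spot, handle leg on the lamp side (distance between ball_center and gauge_spot below 0.025 m and horizontal distance between ball_center and dish below 0.015 m and angle between dish's own z axis and vertical below 0.12 rad and height (world z) of dish above 0.05 m and contact force between the fingers and dish above 1 N and contact force between dish and gauge below 0.1 N and linear speed of dish below 0.03 m/s and angular speed of dish below 0.15 rad/s and angle between the y axis of dish and the y axis of gauge, either way round below 0.2 rad and y of dish_leg in the frame of gauge above 0.02 m), for 0.5 s.
2. second reading: the dish turned a quarter turn, held still and level, ball at the spot (distance between ball_center and gauge_spot below 0.025 m and horizontal distance between ball_center and dish below 0.015 m and angle between dish's own z axis and vertical below 0.12 rad and height (world z) of dish above 0.05 m and contact force between the fingers and dish above 1 N and contact force between dish and gauge below 0.1 N and linear speed of dish below 0.03 m/s and angular speed of dish below 0.15 rad/s and angle between the y axis of dish and the x axis of gauge, either way round below 0.15 rad), for 0.3 s.
At the end, for the whole second after the job is handed in: Fingers hold the dish clear of bench and gauge (underside above 50 mm), at rest, within 0.12 rad of level, its handle bar square to the lens-lamp line within 0.15 rad, the ball's centre within 25 mm of the gauge's spot and 15 mm of the dish's axis (all of step 2); the arm keeps its last pose, push and grip.
It fails at once if the dish is tipped more than 0.25 rad (angle between dish's own z axis and vertical above 0.25 rad).
It fails at once if the ball rolls more than 28 mm from the middle of the dish (horizontal distance between ball_center and dish above 0.028 m).
It fails at once if the fingers touch the ball (contact force between the fingers and ball above 0.5 N).
It fails at once if the dish knocks the gauge (contact force between dish and gauge above 0.5 N).
It fails at once if a bystander is moved more than 25 mm (distance of any of vial, redbox, stock, calculator, beaker from where it was at the start of the episode above 0.025 m).
It also fails if it takes over 64 s, if anything falls off the work surface, if the arm or the gripper's body presses on something with over 40 N, if the wrist force passes 120 N, or if a joint passes its speed limit or range.

## Working session

There is one attempt and no reset: what is moved stays moved. The work goes in short steps, Python scripts to look and compute and a tool call to move; the robot and the scene stay as the last step left them, time stands still between calls to the robot, and variables do not carry over. Pictures are saved under pics/ and viewed, at most 10 in all, crops included, and the job is handed in when it is done.

Besides the shell and the picture viewer there is one more tool, called after "Request:" as a command line: name --argument value ..., lists and objects as JSON in quotes. jog_arm: Moves the arm, as the interface text tells. Its arguments: {"type":"object","properties":{"rows":{"type":"array","items":{"type":"array"}},"newtons":{"type":"number"}},"required":["rows"]}

```bash
mkdir -p pics; cat > h.py <<'E'
import numpy as np,cv2,pickle
from scipy.spatial.transform import Rotation as R
from cell import arm
def shot(n,tag):
    s=arm.observe(); d=arm.get_image(n); d['state']=s
    cv2.imwrite(f'pics/{tag}.png',d['img'][:,:,::-1]); pickle.dump(d,open(f'{tag}.pkl','wb')); return d
def load(t): return pickle.load(open(t+'.pkl','rb'))
def cam(d):
    if 'mount' in d:
        s=d['state'];T=np.eye(4);T[:3,:3]=R.from_rotvec(s['ee_rot']).as_matrix();T[:3,3]=s['position'];return T@d['mount']
    T=np.eye(4);T[:3,:3]=R.from_rotvec(np.ravel(d['rvec'])).as_matrix();T[:3,3]=np.ravel(d['tvec']);return np.linalg.inv(T)
def ray(d,u,v):
    T=cam(d);return T[:3,3],T[:3,:3]@np.array([(u-d['cx'])/d['fx'],(v-d['cy'])/d['fy'],1])
def px(d,u,v): # depth point
    o,r=ray(d,u,v);z=np.median(d['depth'][v-1:v+2,u-1:u+2]);return o+r*z
def onz(d,u,v,z):
    o,r=ray(d,u,v);return o+r*(z-o[2])/r[2]
def tri(d1,p1,d2,p2):
    o1,a=ray(d1,*p1);o2,b=ray(d2,*p2)
    t=np.linalg.lstsq(np.c_[a,-b],o2-o1,rcond=None)[0];return (o1+a*t[0]+o2+b*t[1])/2,np.linalg.norm(o1+a*t[0]-o2-b*t[1])
E
python3 - <<'E'
from h import *
print(arm.observe())
for n in('scene','top'):
    d=shot(n,n);print(n,cam(d).round(3).tolist(),d['fx'])
E
```

```text
{'clock': 0.0, 'joints': array([ 1.07941576,  0.43521042,  0.02496646,  1.57408439, -0.01162511,
        1.13397223, -0.07512429]), 'dq': array([-1.19523872e-03, -1.77138774e-04, -2.66486234e-04,  9.57917723e-04,
       -1.61140082e-05,  7.03252689e-04, -6.57942891e-04]), 'joint_efforts': array([-2.56911362e-04, -6.67856526e+01,  9.84640606e-01, -3.14465582e+01,
       -6.07749517e-02,  4.30584128e-02,  1.41213377e-04]), 'position': array([ 0.23666798, -0.57788297,  0.20285762]), 'ee_rot': array([-3.08100603e+00, -6.06419385e-01,  6.37765293e-04]), 'force': array([-0.25205617, -0.10830862, -0.81628734]), 'ft_torque': array([ 0.03936225, -0.02548477,  0.01789769]), 'gripper_force': 0.0, 'width': 0.9987577258244382}
scene [[0.612, 0.508, -0.606, 1.041], [0.791, -0.401, 0.463, -0.388], [-0.008, -0.762, -0.647, 0.605], [0.0, 0.0, 0.0, 1.0]] 455.48844689850387
top [[0.018, -0.986, 0.165, 0.443], [-1.0, -0.015, 0.021, -0.031], [-0.018, -0.165, -0.986, 0.947], [0.0, 0.0, 0.0, 1.0]] 505.2831631643004
```

View pics/scene.png

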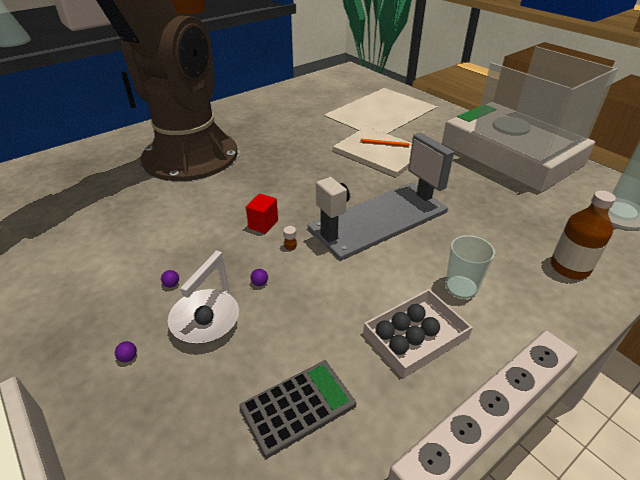

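View pics/top.png

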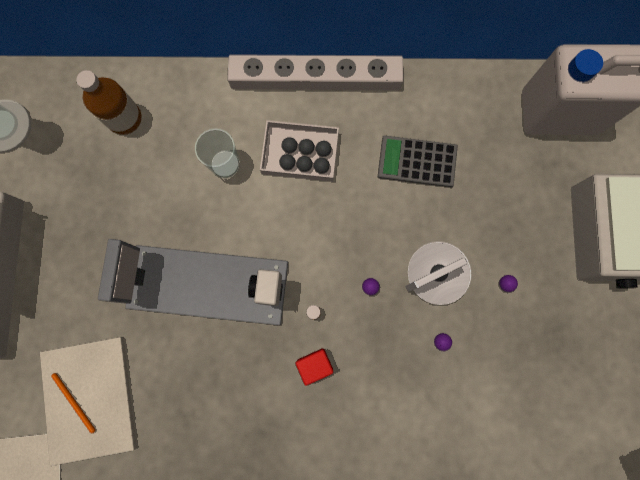

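The scene picture shows the dish at (204,315) with the bar from (185,290) to (218,258), its leg at the upper right, the gauge lens at (333,195) and the lamp at (430,160). The top picture shows the dish at (439,273), the bar from (414,287) to (466,262), and the gauge plate from (130,245) to (288,325).

Candidates for the ball, by top pixel:
- dark ball in the dish, (439,271)
- stock balls, (305,155)
- purple balls, (371,287), (509,283) and (443,342)

I choose the dark ball in the handled dish. The only dish-like object with a handle is the one at (439,273).

```bash
python3 - <<'E'
from h import *
t=load('top');s=load('scene')
a=cv2.resize(s['img'][235:355,150:260],None,fx=4,fy=4,interpolation=2)[:480,:400]
b=cv2.resize(t['img'][230:320,395:485],None,fx=4.4,fy=4.4,interpolation=2)
c=np.zeros((600,800,3),np.uint8);c[:a.shape[0],:a.shape[1]]=a[:, :400];c[:b.shape[0],400:400+b.shape[1]]=b[:,:400]
cv2.imwrite('pics/c1.png',c[:480,:,::-1])
for n,d,P in(('top',t,[(439,273),(455,268),(425,281),(270,287),(200,285),(288,262),(135,246),(280,324)]),('scene',s,[(204,285),(190,288),(213,263),(204,315),(380,220),(330,195),(427,160)])):
    for p in P: print(n,p,px(d,*p).round(3))
E
```

```text
top (439, 273) [ 0.529 -0.216  0.114]
top (455, 268) [ 0.538 -0.242  0.114]
top (425, 281) [ 0.516 -0.192  0.114]
top (270, 287) [0.5   0.06  0.137]
top (200, 285) [0.51  0.204 0.013]
top (288, 262) [ 0.557  0.043 -0.   ]
top (135, 246) [0.572 0.306 0.079]
top (280, 324) [0.442 0.054 0.008]
scene (204, 285) [ 0.451 -0.193 -0.   ]
scene (190, 288) [ 0.55  -0.247  0.108]
scene (213, 263) [ 0.523 -0.194  0.109]
scene (204, 315) [ 0.548 -0.236  0.037]
scene (380, 220) [0.524 0.183 0.014]
scene (330, 195) [0.521 0.048 0.134]
scene (427, 160) [0.525 0.306 0.114]
```

View pics/c1.png

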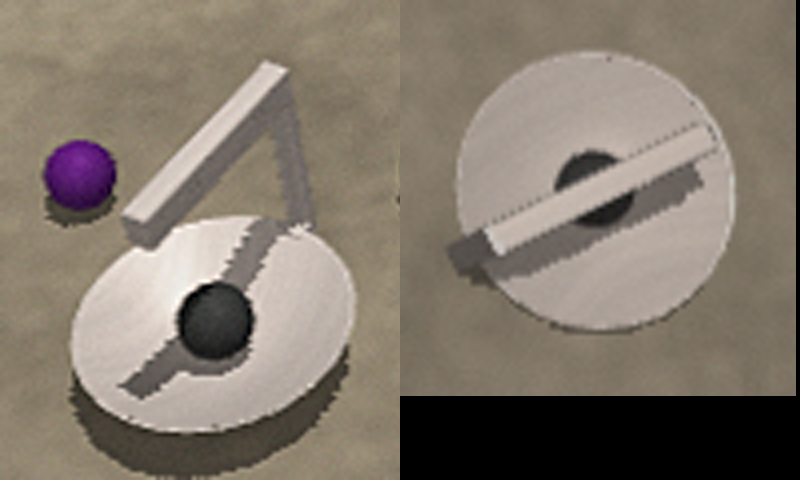

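The crop shows the dark ball in the handled dish. The leg is at the upper right in the scene view, which is the left end in the top view (crop 470,255), so the choice is confirmed. Next I fit the poses from the depth clouds.

```bash
cat >> h.py <<'E'
def cloud(d):
    v,u=np.mgrid[0:480,0:640];z=d['depth'];T=cam(d)
    p=np.stack([(u-d['cx'])/d['fx']*z,(v-d['cy'])/d['fy']*z,z],-1).reshape(-1,3)
    c=d['img'].reshape(-1,3)[z.ravel()>0];p=p[z.ravel()>0];return p@T[:3,:3].T+T[:3,3],c
def box(p,x,y,z): return (p[:,0]>x[0])&(p[:,0]<x[1])&(p[:,1]>y[0])&(p[:,1]<y[1])&(p[:,2]>z[0])&(p[:,2]<z[1])
def rect(q): return cv2.boxPoints(cv2.minAreaRect((q[:,:2]*1000).astype(np.float32))).round(0).tolist()
E
python3 - <<'E'
from h import *
for n in('top','scene'):
    p,c=cloud(load(n)); X=(.4,.65)
    m=box(p,X,(-.33,-.1),(.09,.13));print(n,'bar',m.sum(),np.median(p[m,2]).round(3),rect(p[m]))
    m=box(p,X,(-.33,-.1),(.05,.09));print(' leg',m.sum(),p[m].mean(0).round(3) if m.any() else 0)
    m=box(p,X,(-.33,-.1),(.015,.05));q=p[m];print(' dish',m.sum(),q[:,:2].min(0).round(3),q[:,:2].max(0).round(3))
    r=m&(p[:,2]>.024)&(c.max(1)>110);print('  rim',cv2.minEnclosingCircle((p[r,:2]*1000).astype(np.float32)))
    k=m&(c.max(1)<65);print('  dark',k.sum(),p[k].mean(0).round(3))
    m=box(p,X,(0,.37),(.01,.02));print(' plate',np.median(p[m,2]),rect(p[m]))
    m=box(p,X,(0,.12),(.1,.15));print(' head',rect(p[m]),p[m,2].max())
    m=box(p,X,(.25,.4),(.09,.17));print(' lamp',rect(p[m]),p[m,2].max())
E
```

```text
top bar 431 0.114 [[503.0, -178.0], [546.0, -262.0], [557.0, -256.0], [514.0, -173.0]]
 leg 28 [ 0.509 -0.176  0.071]
 dish 2469 [ 0.401 -0.292] [ 0.596 -0.1  ]
  rim ((505.3262023925781, -205.39999389648438), 101.51327514648438)
  dark 99 [ 0.535 -0.224  0.033]
 plate 0.01373690593229171 [[373.0, 59.0], [559.0, 43.0], [586.0, 354.0], [400.0, 371.0]]
 head [[471.0, 50.0], [526.0, 45.0], [531.0, 95.0], [476.0, 100.0]] 0.14171649513661955
 lamp [[472.0, 308.0], [572.0, 300.0], [574.0, 325.0], [474.0, 333.0]] 0.15456884616855315
scene bar 680 0.112 [[502.0, -178.0], [545.0, -263.0], [557.0, -257.0], [514.0, -172.0]]
 leg 119 [ 0.511 -0.178  0.069]
 dish 2668 [ 0.405 -0.291] [ 0.594 -0.1  ]
  rim ((502.0461120605469, -204.7194366455078), 104.4908676147461)
  dark 266 [ 0.542 -0.234  0.032]
 plate 0.013767531213434658 [[397.0, 369.0], [448.0, -2.0], [624.0, 22.0], [573.0, 393.0]]
 head [[471.0, 49.0], [528.0, 45.0], [532.0, 95.0], [475.0, 100.0]] 0.13947852986629067
 lamp [[471.0, 308.0], [573.0, 298.0], [575.0, 324.0], [473.0, 333.0]] 0.1520134992368306
```

Bar axis is at about (0.538, -0.234), with its top at 0.114 and its length 94 mm, which agrees with the text. The dish yaw is +26.9°. The gauge centre is at about (0.512, 0.191) with yaw -4.9°. I'm moving above the dish.

Request:
jog_arm --rows '[[[30.1,34.4,2],[0,0,94.6],1],[[30.1,34.4,2],[0,0,94.6],1],[[30.1,34.4,2],[0,0,94.6],1],[[30.1,34.4,2],[0,0,94.6],1],[[30.1,34.4,2],[0,0,94.6],1],[[30.1,34.4,2],[0,0,94.6],1],[[30.1,34.4,2],[0,0,94.6],1],[[30.1,34.4,2],[0,0,94.6],1]]'

```text
clock: 1.1
position: [0.5404, -0.2295, 0.2237]
ee_rot: [-1.826, -2.556, -0.004]
force: [-0.5, -0.3, -1.1]
width: 1.0
gripper_force: 0.0
```

```bash
cat >> h.py <<'E'
def yaw(s):
    m=R.from_rotvec(s['ee_rot']).as_matrix();return np.degrees(np.arctan2(m[1,1],m[0,1])),np.degrees(np.arccos(-m[2,2]))
E
python3 - <<'E'
from h import *
d=shot('wrist','w1');s=arm.observe()
print(s['position'],yaw(s),s['joints'].round(2))
p,c=cloud(d)
m=box(p,(.45,.62),(-.33,-.1),(.09,.13));print('bar',m.sum(),np.median(p[m,2]).round(3),rect(p[m]))
m=box(p,(.45,.62),(-.33,-.1),(.015,.05))&(c.max(1)<65);print(m.sum(),p[m].mean(0))
E
```

```text
[ 0.54096976 -0.22881563  0.22357247] (np.float64(19.462702011891675), np.float64(0.15837936648362805)) [ 0.62  0.4  -0.44  1.61  0.18  1.17  0.49]
bar 1675 0.114 [[502.0, -176.0], [544.0, -260.0], [555.0, -254.0], [513.0, -171.0]]
86 [ 0.5347405  -0.22122559  0.03180542]
```

View pics/w1.png

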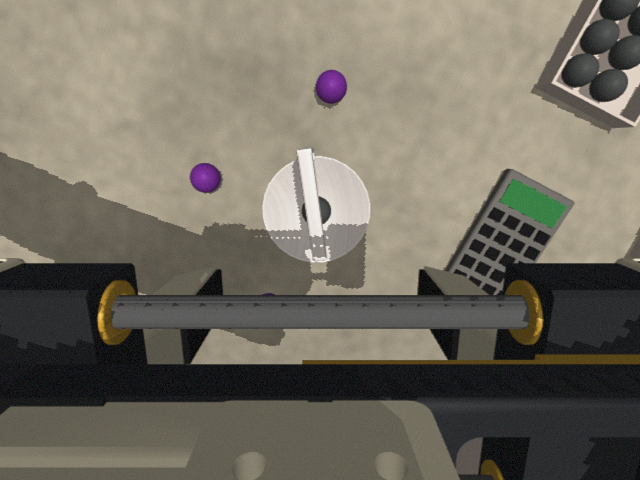

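The wrist picture shows the bar from (305,152) to (320,260) over the dish, with the ball at (317,210). All three views agree on the axis, about (0.5377, -0.2333). The yaw turn is not finished yet, so I complete it.

Request:
jog_arm --rows '[[[0,0,0],[0,0,7.3],1],[[0,0,0],[0,0,7.3],1],[[0,0,0],[0,0,7.3],1]]'

```text
clock: 1.52
position: [0.5373, -0.2352, 0.2235]
ee_rot: [-1.683, -2.652, 0.001]
force: [-0.3, 0.0, 0.4]
width: 1.0
gripper_force: 0.0
```

```bash
python3 - <<'E'
from h import *
s=arm.observe();print(s['position'],yaw(s),s['clock'])
E
```

```text
[ 0.53729137 -0.23516488  0.2234524 ] (np.float64(25.216638989164615), np.float64(0.027553588131444876)) 1.525
```

Request:
jog_arm --rows '[[[0,0.2,-3],[0,0,1.5],1],[[0,0.2,-6],[0,0,1.5],1],[[0,0.2,-8.5],[0,0,1.5],1],[[0,0.2,-10.5],[0,0,1.5],1],[[0,0.2,-12.5],[0,0,1.5],1],[[0,0.2,-13.7],[0,0,1.5],1],[[0,0.2,-13.7],[0,0,1.5],1],[[0,0.2,-13.7],[0,0,1.5],1]]'

```text
clock: 2.52
position: [0.5384, -0.2326, 0.0874]
ee_rot: [1.641, 2.677, 0.0]
force: [-0.1, 0.4, 0.4]
width: 0.999
gripper_force: 0.0
```

```bash
python3 - <<'E'
from h import *
s=arm.observe();print(s['position'],yaw(s))
E
```

```text
[ 0.53841552 -0.23256544  0.08737609] (np.float64(26.97590274656444), np.float64(0.06460365231433599))
```

Request:
jog_arm --newtons 20 --rows '[[[0,0,0],[0,0,0],0.5],[[0,0,0],[0,0,0],0.3],[[0,0,0],[0,0,0],0.22],[[0,0,0],[0,0,0],0.18],[[0,0,0],[0,0,0],0.15],[[0,0,0],[0,0,0],0.12],[[0,0,0],[0,0,0],0.09],[[0,0,0],[0,0,0],0.05]]'

```text
clock: 3.52
position: [0.5379, -0.2324, 0.0866]
ee_rot: [1.641, 2.679, 0.0]
force: [-0.4, -0.2, -0.5]
width: 0.177
gripper_force: 0.0
```

Request:
jog_arm --newtons 30 --rows '[[[0,0,0],[0,0,0],0],[[0,0,0],[0,0,0],0],[[0,0,0],[0,0,0],0],[[0,0,0],[0,0,0],0]]'

```text
clock: 4.03
position: [0.5379, -0.2324, 0.0866]
ee_rot: [-1.641, -2.679, 0.0]
force: [0.1, -0.7, 0.6]
width: 0.124
gripper_force: 30.0
```

Gripped at opening 0.124, about 11.4 mm, as expected for the 12 mm bar. I'll make a small gentle lift, then check.

Request:
jog_arm --rows '[[[0,0,0.1],[0,0,0],0],[[0,0,0.3],[0,0,0],0],[[0,0,0.6],[0,0,0],0],[[0,0,1.0],[0,0,0],0],[[0,0,1.4],[0,0,0],0],[[0,0,1.7],[0,0,0],0],[[0,0,1.9],[0,0,0],0],[[0,0,2],[0,0,0],0]]'

```text
clock: 5.03
position: [0.5379, -0.2324, 0.1068]
ee_rot: [1.641, 2.679, 0.0]
force: [0.7, -0.8, -3.6]
width: 0.122
gripper_force: 30.0
```

```bash
cat >> h.py <<'E'
def report(tag,n='scene'):
    d=shot(n,tag);s=d['state'];x,y,z=s['position'];p,c=cloud(d)
    b=box(p,(x-.09,x+.09),(y-.09,y+.09),(z-.09,z-.03))
    k=b&(c.max(1)<60)&(np.hypot(p[:,0]-x,p[:,1]-y)<.04)
    print('clock',s['clock'],'tcp',s['position'].round(4),'yaw',yaw(s),'F',s['force'].round(1),s['gripper_force'],s['width'])
    if k.sum()>20:
        q=p[k];A=np.c_[2*q,np.ones(len(q))] # ball centre: fit with known r
        from scipy.optimize import least_squares
        f=least_squares(lambda t:np.linalg.norm(q-t,axis=1)-.016,q.mean(0)-[0,0,.01],loss='soft_l1',f_scale=.001)
        print('ball n',k.sum(),f.x.round(4),'rms',np.sqrt(np.mean(f.fun**2)).round(4),'off axis',(f.x[:2]-[x,y]).round(4))
    l=box(p,(x-.09,x+.09),(y-.09,y+.09),(z-.08,z+.03))&(c.min(1)>90)
    r=b&(c.min(1)>110)
    if r.sum()>20: print('dish pts z',p[r,2].min().round(4),p[r,2].max().round(4))
E
python3 - <<'E'
from h import *
report('l1')
s=load('l1')['img'];t=shot('top','l1t')['img']
c=np.hstack([cv2.resize(s[210:350,130:270],(400,400)),cv2.resize(t[200:340,370:510],(400,400))])
cv2.imwrite('pics/c2.png',c[:,:,::-1])
E
```

```text
clock 5.025 tcp [ 0.5379 -0.2324  0.1068] yaw (np.float64(27.017398050304568), np.float64(0.008872962436411287)) F [ 0.7 -0.8 -3.6] 29.99638170003891 0.12200713621436168
ball n 289 [ 0.537  -0.2342  0.045 ] rms 0.0009 off axis [-0.001  -0.0018]
dish pts z 0.0276 0.0766
```

View pics/c2.png

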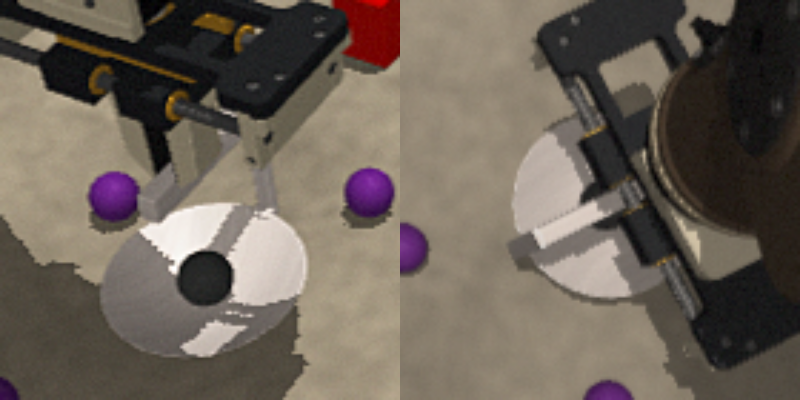

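The crop shows the dish lifted and level with the ball in the middle. The measured ball is 2 mm off the axis at height 45 mm. Now I lift further.

Request:
jog_arm --rows '[[[0,0,0.5],[0,0,0],0],[[0,0,1.5],[0,0,0],0],[[0,0,3],[0,0,0],0],[[0,0,4.5],[0,0,0],0],[[0,0,6],[0,0,0],0],[[0,0,7.5],[0,0,0],0],[[0,0,9],[0,0,0],0],[[0,0.1,10.5],[0,0,0],0]]'

```text
clock: 6.12
position: [0.5378, -0.2314, 0.2127]
ee_rot: [1.641, 2.679, -0.0]
force: [-0.5, -0.1, -3.6]
width: 0.126
gripper_force: 30.0
```

Request:
jog_arm --rows '[[[0,0.3,1.5],[0,0,0],0],[[0,0.6,3],[0,0,-0.5],0],[[0,1.0,4.5],[0,0,-1],0],[[0,1.5,5.5],[0,0,-1.5],0],[[-0.1,2.1,6.2],[0,0,-2],0],[[-0.1,2.8,6.5],[0,0,-2.5],0],[[-0.2,3.6,6.5],[0,0,-3],0],[[-0.2,4.4,6.5],[0,0,-3.5],0]]'

```text
clock: 7.12
position: [0.5356, -0.1867, 0.2762]
ee_rot: [-1.722, -2.626, 0.0]
force: [-0.3, 0.2, -3.8]
width: 0.122
gripper_force: 30.0
```

```bash
python3 - <<'E'
from h import *
report('m1')
E
```

```text
clock 7.125 tcp [ 0.5356 -0.1867  0.2762] yaw (np.float64(23.491923206150435), np.float64(0.05004478873995462)) F [-0.3  0.2 -3.8] 29.996269047260284 0.12223990881078345
ball n 372 [ 0.5347 -0.1884  0.2144] rms 0.0017 off axis [-0.0008 -0.0018]
dish pts z 0.1892 0.2458
```

Request:
jog_arm --rows '[[[0,0.3,0],[0,0,-0.3],0],[[0,0.8,0],[0,0,-0.7],0],[[-0.1,1.5,0],[0,0,-1.2],0],[[-0.1,2.3,0],[0,0,-1.8],0],[[-0.2,3.2,0],[0,0,-2.5],0],[[-0.2,4.1,0],[0,0,-3.2],0],[[-0.3,5.0,0],[0,0,-3.9],0],[[-0.4,5.9,0],[0,0,-4.6],0]]'

```text
clock: 8.18
position: [0.5318, -0.1277, 0.2767]
ee_rot: [1.827, 2.556, 0.0]
force: [0.3, -0.0, -4.4]
width: 0.124
gripper_force: 30.0
```

Request:
jog_arm --rows '[[[0,0.9,0],[0,0,-0.7],0],[[-0.1,1.8,0],[0,0,-1.4],0],[[-0.1,2.7,0],[0,0,-2.1],0],[[-0.2,3.6,0],[0,0,-2.8],0],[[-0.3,4.5,0],[0,0,-3.5],0],[[-0.3,5.4,0],[0,0,-4.2],0],[[-0.4,6.3,0],[0,0,-4.9],0],[[-0.5,7.2,0],[0,0,-5.6],0]]'

```text
clock: 9.18
position: [0.5268, -0.0558, 0.2766]
ee_rot: [1.95, 2.463, 0.0]
force: [0.3, -0.3, -3.3]
width: 0.12
gripper_force: 30.0
```

Request:
jog_arm --rows '[[[0,0.9,0],[0,0,-0.7],0],[[-0.1,1.8,0],[0,0,-1.4],0],[[-0.1,2.7,0],[0,0,-2.1],0],[[-0.2,3.6,0],[0,0,-2.8],0],[[-0.3,4.5,0],[0,0,-3.5],0],[[-0.3,5.4,0],[0,0,-4.2],0],[[-0.4,6.3,0],[0,0,-4.9],0],[[-0.5,7.2,0],[0,0,-5.6],0]]'

```text
clock: 10.18
position: [0.5218, 0.0162, 0.2766]
ee_rot: [-2.068, -2.365, 0.0]
force: [-0.1, -0.1, -3.0]
width: 0.124
gripper_force: 30.0
```

```bash
python3 - <<'E'
from h import *
report('m2')
E
```

```text
clock 10.175 tcp [0.5218 0.0162 0.2766] yaw (np.float64(7.6696112071568665), np.float64(0.0018556895410017525)) F [-0.1 -0.1 -3. ] 29.99567002058029 0.1236520700464023
ball n 269 [0.5218 0.0174 0.215 ] rms 0.0009 off axis [0.     0.0011]
dish pts z 0.1905 0.2451
```

Request:
jog_arm --rows '[[[0,0.3,0],[0,0,-0.3],0],[[0,0.8,0],[0,0,-0.7],0],[[-0.1,1.5,0],[0,0,-1.2],0],[[-0.1,2.3,0],[0,0,-1.8],0],[[-0.2,3.2,0],[0,0,-2.5],0],[[-0.2,4.1,0],[0,0,-3.2],0],[[-0.3,5.0,0],[0,0,-3.9],0],[[-0.3,5.9,0],[0,0,-4.5],0]]'

```text
clock: 11.22
position: [0.5188, 0.0753, 0.2767]
ee_rot: [2.159, 2.282, 0.0]
force: [0.1, -0.9, -4.5]
width: 0.121
gripper_force: 30.0
```

Request:
jog_arm --rows '[[[0,0.9,0],[0,0,-0.7],0],[[-0.1,1.8,0],[0,0,-1.4],0],[[-0.1,2.7,0],[0,0,-2.1],0],[[-0.2,3.6,0],[0,0,-2.8],0],[[-0.2,4.5,0],[0,0,-3.5],0],[[-0.3,5.4,0],[0,0,-4.2],0],[[-0.3,6.3,0],[0,0,-4.9],0],[[-0.4,7.2,0],[0,0,-5.5],0]]'

```text
clock: 12.22
position: [0.5149, 0.1472, 0.2766]
ee_rot: [2.266, 2.176, 0.0]
force: [-0.5, -0.3, -4.0]
width: 0.123
gripper_force: 30.0
```

Request:
jog_arm --rows '[[[0,0.9,0],[0,0,-0.7],0],[[-0.1,1.7,0],[0,0,-1.2],0],[[-0.1,2.5,0],[0,0,-1.7],0],[[-0.2,3.2,0],[0,0,-2.1],0],[[-0.2,3.7,0],[0,0,-2.4],0],[[-0.3,4.1,0],[0,0,-2.6],0],[[-0.3,4.4,0],[0,0,-2.6],0],[[-0.3,4.5,0],[0,0,-2.6],0]]'

```text
clock: 13.22
position: [0.5119, 0.1917, 0.2767]
ee_rot: [2.314, 2.125, 0.0]
force: [0.4, -1.0, -3.9]
width: 0.122
gripper_force: 30.0
```

```bash
python3 - <<'E'
from h import *
report('m3');report('m3t','top')
s=load('m3')['img']
cv2.imwrite('pics/c3.png',cv2.resize(s[20:300,240:520],(600,600))[:,:,::-1])
E
```

```text
clock 13.225 tcp [0.5119 0.1917 0.2767] yaw (np.float64(-4.877877366624408), np.float64(0.0046221245646853)) F [ 0.4 -1.  -3.9] 29.995830953121185 0.12197887062394062
ball n 213 [0.5128 0.1969 0.2148] rms 0.0018 off axis [0.0009 0.0052]
dish pts z 0.1891 0.2462
clock 13.275 tcp [0.5119 0.1917 0.2767] yaw (np.float64(-4.879748284516491), np.float64(0.00712230585126183)) F [-0.3 -0.1 -2.9] 29.996104538440704 0.12216141055050124
ball n 131 [0.5148 0.1962 0.2145] rms 0.0008 off axis [0.0029 0.0045]
dish pts z 0.1949 0.2201
```

View pics/c3.png

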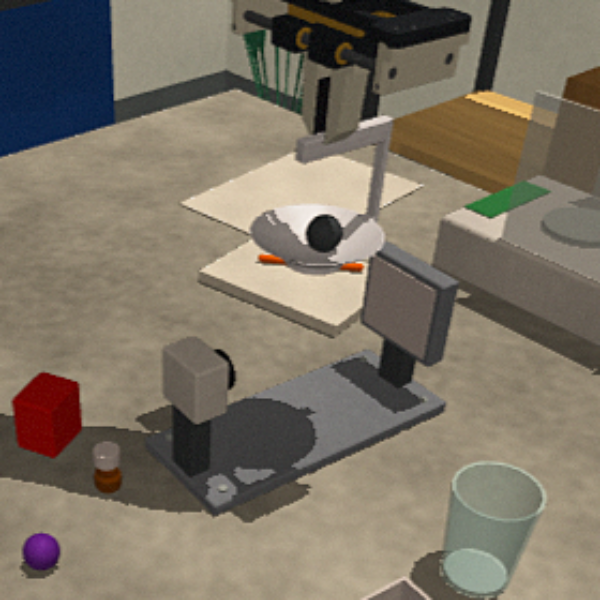

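The picture shows the dish over the gauge with the leg towards the lamp and the ball in the middle. Now I lower it.

Request:
jog_arm --rows '[[[0,0,-0.3],[0,0,0],0],[[0,0,-0.9],[0,0,0],0],[[0,0,-1.6],[0,0,0],0],[[0,0,-2.3],[0,0,0],0],[[0,0,-3],[0,0,0],0],[[0,0,-3.7],[0,0,0],0],[[0,0,-4.4],[0,0,0],0],[[0,0,-5.1],[0,0,0],0]]'

```text
clock: 14.32
position: [0.5119, 0.1916, 0.2252]
ee_rot: [2.314, 2.125, 0.0]
force: [-0.1, 0.7, -4.6]
width: 0.129
gripper_force: 30.0
```

Request:
jog_arm --rows '[[[0,0,-0.7],[0,0,0],0],[[0,0,-1.4],[0,0,0],0],[[0,0,-2.1],[0,0,0],0],[[0,0,-2.8],[0,0,0],0],[[0,0,-3.5],[0,0,0],0],[[0,0,-4.2],[0,0,0],0],[[0,0,-4.8],[0,0,0],0],[[0,0,-5.3],[0,0,0],0]]'

```text
clock: 15.32
position: [0.5119, 0.1916, 0.1722]
ee_rot: [-2.314, -2.125, 0.0]
force: [0.2, -0.3, -4.0]
width: 0.124
gripper_force: 30.0
```

Request:
jog_arm --rows '[[[0,0,0],[0,0,0],0],[[0,0,0],[0,0,0],0],[[0,0,0],[0,0,0],0],[[0,0,0],[0,0,0],0],[[0,0,0],[0,0,0],0],[[0,0,0],[0,0,0],0],[[0,0,0],[0,0,0],0],[[0,0,0],[0,0,0],0]]'

```text
clock: 16.32
position: [0.5119, 0.1916, 0.1726]
ee_rot: [2.314, 2.125, -0.0]
force: [0.0, 0.1, -3.6]
width: 0.122
gripper_force: 30.0
```

```bash
python3 - <<'E'
from h import *
report('r1');report('r1t','top')
for n in('r1','r1t'):
    p,c=cloud(load(n))
    m=box(p,(.4,.65),(0,.12),(.1,.15));print(' head',rect(p[m]))
    m=box(p,(.4,.65),(.28,.4),(.09,.157));print(' lamp',rect(p[m]))
s=load('r1')['img']
cv2.imwrite('pics/c4.png',cv2.resize(s[60:300,260:500],(600,600))[:,:,::-1])
E
```

```text
clock 16.325 tcp [0.5119 0.1916 0.1726] yaw (np.float64(-4.880930974891768), np.float64(0.0007590307012135407)) F [ 0.   0.1 -3.6] 29.99577909708023 0.12195625320313538
ball n 173 [0.5128 0.1968 0.1105] rms 0.0013 off axis [0.001  0.0052]
dish pts z 0.0842 0.1425
clock 16.375 tcp [0.5119 0.1916 0.1726] yaw (np.float64(-4.886825532177113), np.float64(0.0016892562643590209)) F [-0.6  0.4 -3.8] 29.995908737182617 0.12260201355787828
ball n 60 [0.5146 0.1957 0.11  ] rms 0.0009 off axis [0.0027 0.0041]
dish pts z 0.0911 0.1157
 head [[471.0, 49.0], [528.0, 45.0], [532.0, 96.0], [475.0, 100.0]]
 lamp [[473.0, 305.0], [573.0, 299.0], [574.0, 326.0], [475.0, 332.0]]
 head [[471.0, 50.0], [526.0, 45.0], [530.0, 95.0], [476.0, 100.0]]
 lamp [[0.0, 0.0], [0.0, 0.0], [0.0, 0.0], [0.0, 0.0]]
```

View pics/c4.png

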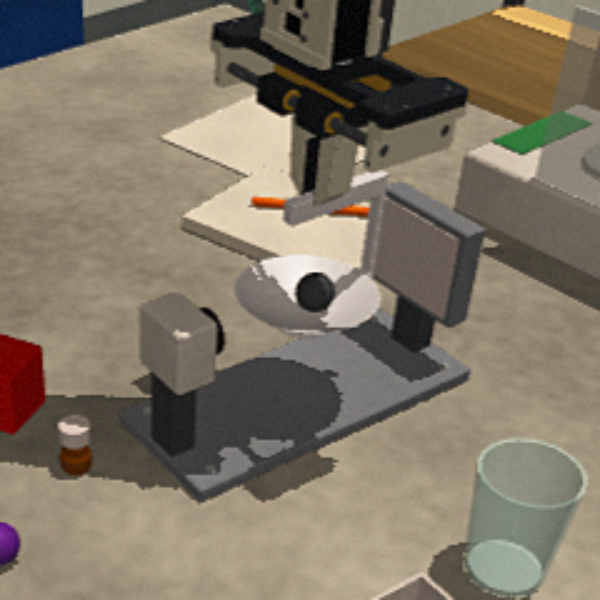

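The picture shows the dish between lens and lamp with the leg on the lamp side, clear of both, and the ball at about 5 mm from the spot. It has been held for over 1 s. Now the quarter turn of +90° in place.

Request:
jog_arm --rows '[[[0,0,0],[0,0,0.5],0],[[0,0,0],[0,0,1.5],0],[[0,0,0],[0,0,3.5],0],[[0,0,0],[0,0,6],0],[[0,0,0],[0,0,9],0],[[0,0,0],[0,0,12],0],[[0,0,0],[0,0,15],0],[[0,0,0],[0,0,18],0]]'

```text
clock: 17.42
position: [0.5119, 0.1916, 0.1727]
ee_rot: [1.949, 2.464, 0.0]
force: [0.2, 0.6, -4.6]
width: 0.123
gripper_force: 30.0
```

Request:
jog_arm --rows '[[[0,0,0],[0,0,3],0],[[0,0,0],[0,0,6],0],[[0,0,0],[0,0,9],0],[[0,0,0],[0,0,12],0],[[0,0,0],[0,0,15],0],[[0,0,0],[0,0,18],0],[[0,0,0],[0,0,21],0],[[0,0,0],[0,0,24],0]]'

```text
clock: 18.42
position: [0.512, 0.1915, 0.1727]
ee_rot: [1.395, 2.815, 0.0]
force: [1.0, 0.0, -3.6]
width: 0.127
gripper_force: 30.0
```

```bash
python3 - <<'E'
from h import *
report('q1');print(arm.observe()['joints'].round(2))
E
```

```text
clock 18.425 tcp [0.512  0.1915 0.1727] yaw (np.float64(37.28710877311041), np.float64(0.009499550497607383)) F [ 1.   0.  -3.6] 29.99619573354721 0.12670573826722054
ball n 182 [0.508  0.1961 0.1108] rms 0.0012 off axis [-0.004   0.0046]
dish pts z 0.0848 0.1423
[ 0.07  0.43 -0.71  1.76  0.32  1.06 -0.11]
```

Yaw is 37.3° and the target is 85.1°, so 47.8° remain.

Request:
jog_arm --rows '[[[0,0,0],[0,0,1],0],[[0,0,0],[0,0,3],0],[[0,0,0],[0,0,6],0],[[0,0,0],[0,0,9],0],[[0,0,0],[0,0,12],0],[[0,0,0],[0,0,15],0],[[0,0,0],[0,0,18],0],[[0,0,0],[0,0,21],0]]'

```text
clock: 19.48
position: [0.5119, 0.1916, 0.1727]
ee_rot: [0.859, 3.022, 0.0]
force: [0.3, -0.3, -4.6]
width: 0.124
gripper_force: 30.0
```

Request:
jog_arm --rows '[[[0,0,0],[0,0,3],0],[[0,0,0],[0,0,6],0],[[0,0,0],[0,0,9],0],[[0,0,0],[0,0,12],0],[[0,0,0],[0,0,15],0],[[0,0,0],[0,0,18],0],[[0,0,0],[0,0,20.5],0],[[0,0,0],[0,0,22.5],0]]'

```text
clock: 20.48
position: [0.512, 0.1916, 0.1727]
ee_rot: [0.254, 3.131, 0.0]
force: [0.6, 0.4, -4.1]
width: 0.121
gripper_force: 30.0
```

Request:
jog_arm --rows '[[[0,0,0],[0,0,1.7],0],[[0,0,0],[0,0,3],0],[[0,0,0],[0,0,3.8],0],[[0,0,0],[0,0,4.2],0],[[0,0,0],[0,0,4.2],0],[[0,0,0],[0,0,4.2],0],[[0,0,0],[0,0,4.2],0],[[0,0,0],[0,0,4.2],0]]'

```text
clock: 21.48
position: [0.5119, 0.1916, 0.1727]
ee_rot: [0.142, 3.138, 0.0]
force: [0.6, 0.0, -3.2]
width: 0.124
gripper_force: 30.0
```

Request:
jog_arm --rows '[[[0,0,0],[0,0,0],0],[[0,0,0],[0,0,0],0],[[0,0,0],[0,0,0],0],[[0,0,0],[0,0,0],0],[[0,0,0],[0,0,0],0],[[0,0,0],[0,0,0],0],[[0,0,0],[0,0,0],0],[[0,0,0],[0,0,0],0]]'

```text
clock: 22.48
position: [0.5119, 0.1916, 0.1726]
ee_rot: [-0.142, -3.138, -0.0]
force: [0.3, 0.1, -2.9]
width: 0.119
gripper_force: 30.0
```

```bash
python3 - <<'E'
from h import *
report('e1');report('e1t','top')
p,c=cloud(load('e1'))
m=box(p,(.4,.6),(.1,.28),(.182,.205))&(c.min(1)>90);print('bar',rect(p[m]))
s=load('e1')['img']
cv2.imwrite('pics/c5.png',cv2.resize(s[60:300,260:500],(600,600))[:,:,::-1])
E
```

```text
clock 22.475 tcp [0.5119 0.1916 0.1726] yaw (np.float64(84.81368109851746), np.float64(0.0018549324458116442)) F [ 0.3  0.1 -2.9] 29.995841681957245 0.11937421137240424
ball n 184 [0.5049 0.1919 0.1108] rms 0.0012 off axis [-0.007   0.0003]
dish pts z 0.0863 0.142
clock 22.525 tcp [0.5119 0.1916 0.1726] yaw (np.float64(84.81711844589863), np.float64(0.0020228679731944853)) F [ 0.2 -0.  -4. ] 29.995852410793304 0.12392516857307075
dish pts z 0.096 0.1161
bar [[444.0, 199.0], [448.0, 167.0], [543.0, 179.0], [539.0, 210.0]]
```

View pics/c5.png

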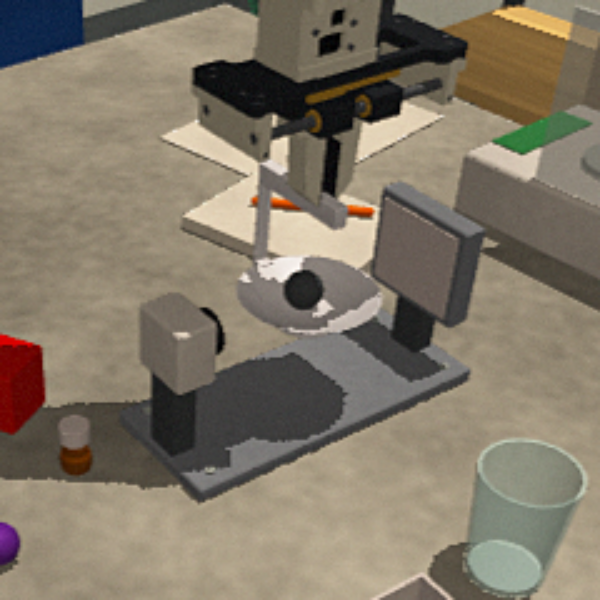

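The picture shows the leg square to the side, the dish level and clear of the gauge, and the ball 7 mm from both the axis and the spot. All tolerances are met, so I hand in.

```bash
python3 -c "
from cell import arm
print(arm.sign_off())"
```

```text
the job is handed in; nothing more can be done
None
```

I held the dish still at the gauge for the first reading, turned it a quarter turn for the second, and handed the job in at about 22.5 s with the dish still gripped, level and at rest; the verdict was not shown, but the ball measured about 7 mm from the spot (25 mm allowed) and from the dish's axis (15 mm allowed).

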